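# Start a large coffee on the capsule machine

### The arm

A 6-joint arm with a two-finger parallel gripper is mounted at the origin on the work surface. World frame = base frame: x ahead of the robot, y to its left, z up, the work surface at z = 0. Lengths are in m, angles in rad, forces in N, time in s.
With the tool pointing down it reaches from about 0.35 to 1 m from the base axis. Payload 7.1 kg.
Tool frame: the origin (TCP) lies midway between the tips of the shut fingers; the grasp point (between the pads) lies 19 mm behind it; z points along the fingers, y is the direction in which the jaws open and shut (so a half turn about z gives the same grasp; the last joint's range is limited). The gripper opens to 85 mm and grips with 20 to 120 N. Pads are 22 mm wide; open, the fingers measure 114 mm over their backs; the gripper's body (76 mm by 85 mm) begins 54 mm behind the grasp point. The pads swing forward as they close: fully open they stand 13 mm farther back than shut.
Start: joints at [1.293, 0.423, 1.63, -0, 1.089, -0.019], TCP at [0.16, 0.604, 0.203] pointing down, gripper open.
Joint ranges: [-3, 3], [-0.9, 2.11], [0.09, 2.58], [-1.31, 4.45], [0.11, 2.69], [-2.54, 2.54]. Speed limits (rad/s): [2.39, 2.39, 3.01, 3.14, 3.14, 3.14].

### API

Orientations are given as a unit quaternion [x, y, z, w].
In Python, from workcell import robot gives the robot as it stands.
- The arm moves only by the tool play_rows, never from a script. Its argument "steps" is a list of rows, each a list of 7 numbers: the opening in per cent of the stroke, from 0 (shut) to 100 (fully open), then the shift along the world's x, y, z scaled (see below), then the turn, a rotation vector about the world's x, y, z scaled (see below). A call has 1 to 20 rows; each row is the pose to reach, as a shift and turn from the pose measured when the call began, turning the shorter way round; what a row does not reach only later rows make up. The controller multiplies each number of a shift by 0.5 m and each number of a turn by pi rad. A row lasts 1/10 s, in which the tool goes at most 50 mm and 8.59 degrees, less where a joint would pass 70% of its speed; a pose out of reach is approached as far as the arm can. A call with a number of a shift or a turn outside -1 to 1 is refused whole. A call with a gripper value outside its range is refused whole. The fingers move at their own pace and stop on an object; "newtons" is the grip in N (left out, the last holds). Time passes only in rows, so rows that repeat a pose let the fingers close. It gives the time, the measured TCP pose, the force and the opening at its end, in the units of the state.
- robot.observe(): the state, without advancing time (a new reading comes with each control period).
- robot.snapshot(name): name is "scene" or "top"; returns a dict with "frame" (400x640x3 uint8, red, green, blue), "z_map" (400x640 float32, m along the optical axis (not along the pixel's ray), 0 where there is no reading), "fx", "fy", "cx", "cy" (pixels), "dist_coeffs" ([k1, k2, p1, p2, k3] as OpenCV has them; the pictures are not rectified), "extrinsics" (4x4, takes a point from camera to world coordinates). Camera axes: x right, y up, looking along -z (the intrinsics and any distortion apply to the point x, -y, -z); pixel columns grow to the right and rows downward; lengths in m; the calibration is good to about 2 mm. A picture is of the moment at which its call begins.
- robot.close_job(): hands the job in, once; it reports no verdict.
The state is a dict: "time": time; "joint_positions": joint angles; "dq": joint speeds; "tau": joint torques, N m; "ee_pos": TCP position; "tool_rot": TCP orientation; "contact_force": force on the tool from outside, world axes, zero at the start; "torque": the same for the moment, N m; "width": opening from 0.0 (shut) to 1.0 (fully open).
Only numpy, scipy, OpenCV 4.12 (cv2) and the standard library are available. Lean on these libraries where they do the work, as an engineer would, in place of code of your own. Each camera call takes 0.05 s, during which the arm holds its last target.

### The job

The capsule is in and the cup is under the outlet of the coffee machine. With closed fingertips, gently push the water tank's lid fully shut and the raised lever fully down, in either order, then press the large-cup button (the bigger of the two) and let it come back up. Only push: do not press the small-cup button, do not force the lid or lever further open, and leave the cup, jar, mug and capsule carton where they stand.

Things in the scene. Friction and masses are not known exactly. Their poses are not given: they have to be found in the camera images.
- machine: Black capsule coffee machine, 338 x 134 x 206 mm, fixed on the desk, front roughly towards the robot's right. Origin: on the desk under its middle; -x to its front (drip tray, outlet), +x to its rear, z up. Along its x: drip tray -172 to -60 mm (35 high), brew head and column -135 to 45 (flat black top at z 190), clear water tank 45 to 165 (rim at z 195).
- lever (a joint): Aluminium U-shaped lever over the brew head: 0 = fully down (closed), grows as its front end is raised and swings back; starts raised between 1.05 and 1.45 rad; stop at 1.7. It stays where it is left (friction about 0.3 N m, so about 3 N at the bar). It turns about the machine's y axis at point lever_hinge.
- lever_hinge (a point): Point on the lever's hinge axis in the machine's middle plane, fixed to the machine at its x -5, y 0, z 182 mm. Axes as the machine's.
- lever_bar (a point): Middle of the outer face (top when closed) of the lever's grip bar, the face to push; moves with the lever. Closed, it lies 115 mm in front of (machine -x) and 24 mm above lever_hinge. Bar 132 mm long across the machine, 18 wide, 14 thick. Raised, this face looks rearwards over the buttons: push it from there, forwards and down. z axis: its outward normal.
- tank_lid (a joint): White flat lid of the water tank, hinged at the machine's rear end: 0 = shut on the rim, grows as its front edge is raised; starts between 0.85 and 1.35 rad; stop at 1.7. It stays where it is left (friction about 0.07 N m, about 1 N to push). It turns about the machine's y axis at point lid_hinge.
- lid_hinge (a point): Point on the lid's hinge axis in the machine's middle plane, fixed to the machine at its x 163, y 0, z 197 mm. Axes as the machine's.
- lid_edge (a point): Middle of the lid's free front edge, on its outer (top) face; moves with the lid. Shut, it lies 120 mm in front of (machine -x) and 4 mm above lid_hinge. Lid 106 mm wide, 6 thick; its outer face, 4 mm off the hinge axis, looks up and rearwards when open: push it from there. z axis: its outward normal.
- large_button (a joint): Large-cup button: travel 0 (up) to 0.005 m (fully pressed), spring about 1.2 N per mm (6 N fully down); counts as pressed beyond 0.003; comes back up by itself.
- large_button_top (a point): Centre of the top of the large-cup button: round, white with a brown dot, 26 mm across, 8 mm above the black top, between the lever hinge and the tank, at the machine's x 22, y +24, z 198 mm.
- small_button (a joint): Small-cup button, not to be pressed: travel 0 (up) to 0.005 m.
- small_button_top (a point): Centre of the top of the small-cup button: round, white with a brown dot, 16 mm across, 8 mm above the black top, at the machine's x 22, y -24, z 198 mm.
- cup: White coffee cup, 68 mm across, 65 mm high, loose on the drip tray under the outlet. Origin: centre of its underside.
- jar: Brown glass sugar jar with steel cap, 72 mm across, 95 mm high, standing beside the machine. Origin: centre of its underside.
- mug: Blue mug, 80 mm across plus handle, 92 mm high, standing beside the machine. Origin: centre of its underside.
- sleeve: Carton of capsules lying on the desk on the machine's +y side, 140 x 37 x 37 mm, brown with a purple band. Origin: centre of its underside, x along its length.
There are look-alikes about, which are no part of the job. Leave any red look-alike of the cup alone.

How it is judged:
On the way, in this order (a step that is already met when the one before it is completed fails the run):
1. tank lid shut and lever fully down (either order) (value of joint each of tank_lid, lever below 0.05 rad), for 0.2 s.
2. then the large-cup button is pressed (value of joint large_button above 0.003 m), for 0.05 s.
At the end, for the whole second after the job is handed in: Tank lid and lever shut to within 0.05 rad (3 degrees), both buttons back up, the cup upright within 20 mm of where it stood under the outlet, the jar, mug and carton within 30 mm of where they stood (all of step 1 and value of joint each of large_button, small_button below 0.001 m and distance of cup from where it was at the start of the episode below 0.02 m and angle between cup's own z axis and vertical below 0.2 rad and linear speed of cup below 0.02 m/s and distance of each of jar, mug, sleeve from where it was at the start of the episode below 0.03 m); the robot touches nothing.
It fails at once if the small-cup button pressed, or the large one while the lever is up or the tank lid open ((value of joint large_button above 0.003 m and value of joint any of lever, tank_lid above 0.1 rad) or value of joint small_button above 0.003 m).
It fails at once if the lid or lever forced further open than it can have stood at the start (value of joint lever above 1.6 rad or value of joint tank_lid above 1.55 rad).
It fails at once if the machine rammed or squeezed with more than 80 N (contact force between the fingers and machine above 80 N).
It fails at once if the cup lifted, shifted by more than 20 mm or tipped (distance of cup from where it was at the start of the episode above 0.02 m or angle between cup's own z axis and vertical above 0.3 rad).
It fails at once if the jar, mug or carton lifted or shifted by more than 30 mm, or knocked over (distance of any of jar, mug, sleeve from where it was at the start of the episode above 0.03 m or angle between any of jar, mug's own z axis and vertical above 0.4 rad).
It also fails if it takes over 58 s, if anything falls off the work surface, if the arm or the gripper's body presses on something with over 40 N, if the wrist force passes 120 N, or if a joint passes its speed limit or range.

## Working session

There is one attempt and no reset: what is moved stays moved. The work goes in short steps, Python scripts to look and compute and a tool call to move; the robot and the scene stay as the last step left them, time stands still between calls to the robot, and variables do not carry over. Pictures are saved under pics/ and viewed, and the job is handed in when it is done.

Besides the shell and the picture viewer there is one more tool, called after "Call:" as name([rows], argument=value, ...), one row to a line, values as JSON. play_rows: Moves the arm, as the interface text tells. Shifts and turns lie within -1 to 1; 1 stands for 0.5 m of shift or pi rad of turn. Its arguments: {"type":"object","properties":{"steps":{"type":"array","items":{"type":"array","items":{"type":"number"}}},"newtons":{"type":"number"}},"required":["steps"]}

```bash
mkdir -p pics; ls; python3 - <<'E'
from workcell import robot
import numpy as np,cv2,pickle
o=robot.observe()
print({k:np.round(v,3).tolist() for k,v in o.items()})
for n in("scene","top"):
    s=robot.snapshot(n); pickle.dump(s,open(f"{n}0.pkl","wb"))
    cv2.imwrite(f"pics/{n}0.png",s["frame"][:,:,::-1])
    print(n,s["fx"],s["fy"],s["cx"],s["cy"],s["dist_coeffs"],np.round(s["extrinsics"],3).tolist(),(s["z_map"]>0).mean())
E
```

```text
pics
{'time': 0.0, 'joint_positions': [1.293, 0.424, 1.631, -0.0, 1.089, -0.019], 'dq': [0.001, -0.0, 0.0, 0.002, 0.001, -0.002], 'tau': [0.003, -55.738, -28.174, 0.0, 0.007, 0.0], 'ee_pos': [0.16, 0.604, 0.202], 'tool_rot': [0.129, 0.992, -0.001, -0.0], 'contact_force': [-0.186, 0.161, 0.838], 'torque': [0.013, 0.039, 0.002], 'width': 0.999}
scene 444.8605873847229 444.8605873847229 321.09234992275674 196.0879090486324 [0.03134526 0.         0.         0.         0.        ] [[0.847, -0.343, 0.406, 0.959], [0.532, 0.546, -0.647, -0.52], [0.0, 0.764, 0.645, 0.694], [0.0, 0.0, 0.0, 1.0]] 0.996
top 375.491341618737 375.491341618737 319.76974686968936 192.98854678908074 [-0.08067905  0.          0.          0.          0.        ] [[-0.002, 0.981, -0.193, 0.45], [-1.0, -0.005, -0.015, 0.037], [-0.015, 0.193, 0.981, 0.912], [0.0, 0.0, 0.0, 1.0]] 0.99602734375
```

View pics/scene0.png

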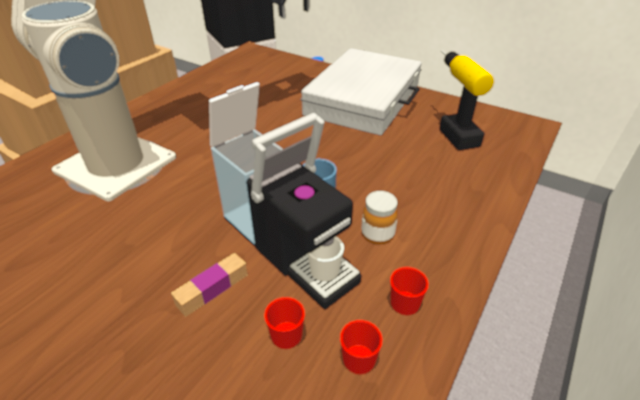

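View pics/top0.png

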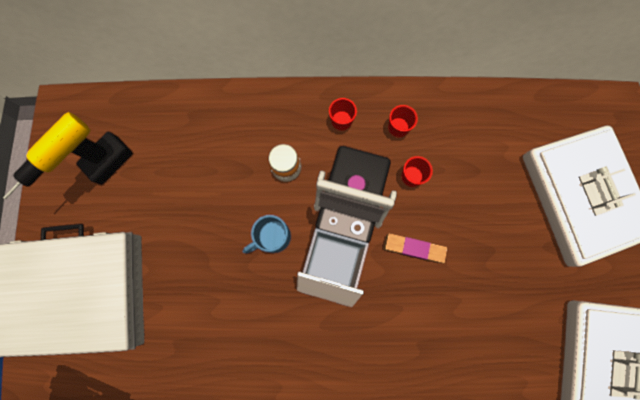

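The scene view shows the machine with its front towards world +x. The lever bar is raised at about (290,135), the lid is open at (235,115), and the buttons are hidden there. In the top view the small button is at about (333,221) and the large one at (357,227). The jar is at (284,160), the mug at (270,234) and the carton at (416,248). The white cup sits under the outlet, and the three red cups are look-alikes.

```bash
cat > h.py <<'E'
import numpy as np,cv2,pickle
def rays(s,uv):
    K=np.array([[s["fx"],0,s["cx"]],[0,s["fy"],s["cy"]],[0,0,1]]);
    p=cv2.undistortPoints(np.array(uv,float).reshape(-1,1,2),K,np.array(s["dist_coeffs"])).reshape(-1,2)
    return np.c_[p[:,0],-p[:,1],-np.ones(len(p))]
def plane(s,uv,z):
    E=np.array(s["extrinsics"]);d=rays(s,uv)@E[:3,:3].T
    t=(z-E[2,3])/d[:,2]; return E[:3,3]+d*t[:,None]
def cloud(s):
    H,W=s["z_map"].shape;u,v=np.meshgrid(np.arange(W),np.arange(H))
    E=np.array(s["extrinsics"]);d=rays(s,np.c_[u.ravel(),v.ravel()])*s["z_map"].ravel()[:,None]
    return (d@E[:3,:3].T+E[:3,3]).reshape(H,W,3)
def proj(s,P):
    E=np.array(s["extrinsics"]);c=(np.atleast_2d(P)-E[:3,3])@E[:3,:3];c=c*[1,-1,-1]
    K=np.array([[s["fx"],0,s["cx"]],[0,s["fy"],s["cy"]],[0,0,1]])
    return cv2.projectPoints(c,np.zeros(3),np.zeros(3),K,np.array(s["dist_coeffs"]))[0].reshape(-1,2)
E
python3 - <<'E'
from h import *
s=pickle.load(open("top0.pkl","rb"));c=cloud(s)
for u,v in [(333,221),(357,227),(357,160),(375,165),(335,255),(345,195),(330,290),(284,160),(270,234),(416,248),(417,170),(600,190),(580,150),(620,370),(600,330),(60,290),(500,200)]:
    print(u,v,np.round(c[v,u],3))
# white buttons
hsv=cv2.cvtColor(s["frame"],cv2.COLOR_RGB2HSV)
im=cv2.resize(s["frame"][130:320,240:460],None,fx=3.5,fy=3.1,interpolation=cv2.INTER_CUBIC)
cv2.imwrite("pics/crop_top.png",im[:,:,::-1])
t=pickle.load(open("scene0.pkl","rb"))
im=cv2.resize(t["frame"][70:310,170:400],None,fx=2.5,fy=2.5,interpolation=cv2.INTER_CUBIC)
cv2.imwrite("pics/crop_scene.png",im[:,:,::-1])
E
```

```text
333 221 [0.536 0.022 0.198]
357 227 [ 0.524 -0.023  0.199]
357 160 [ 0.659 -0.027  0.188]
375 165 [ 0.649 -0.062  0.188]
335 255 [0.477 0.015 0.016]
345 195 [0.567 0.004 0.297]
330 290 [0.412 0.03  0.281]
284 160 [0.688 0.13  0.094]
270 234 [0.528 0.171 0.003]
416 248 [ 0.491 -0.172  0.039]
417 170 [ 0.686 -0.192  0.006]
600 190 [ 0.619 -0.617  0.071]
580 150 [ 0.72  -0.583  0.067]
620 370 [ 0.21  -0.619  0.072]
600 330 [ 0.299 -0.582  0.064]
60 290 [0.392 0.637 0.086]
500 200 [ 0.609 -0.399 -0.   ]
```

View pics/crop_top.png

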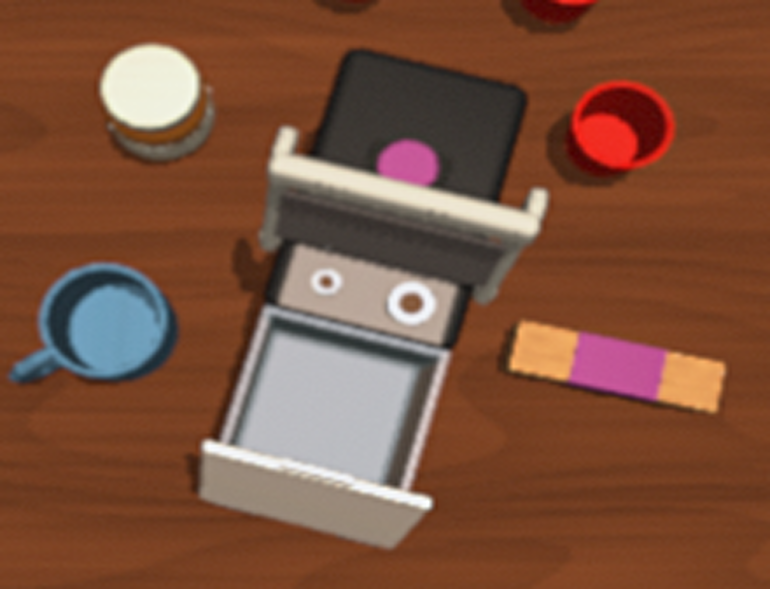

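View pics/crop_scene.png

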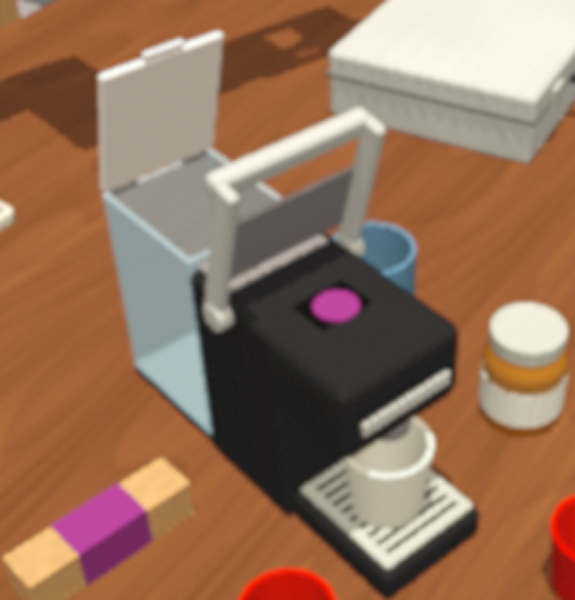

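The crop shows two buttons. The larger white ring is at full-frame (357,227), on the carton (+y) side, and the smaller at (333,221). So the large-cup button is the one on the carton side. Next I'll get the machine pose and the joint angles.

```bash
python3 - <<'E'
from h import *
s=pickle.load(open("top0.pkl","rb"));c=cloud(s)
g=s["frame"].min(2).astype(int)
print("panel",s["frame"][230,345])
roi=np.zeros(g.shape,bool);roi[212:240,322:374]=1
m=((g>200)&roi&(abs(c[:,:,2]-.198)<.006)).astype(np.uint8)
m=cv2.morphologyEx(m,cv2.MORPH_CLOSE,np.ones((5,5)))
n,l,st,ce=cv2.connectedComponentsWithStats(m)
for i in range(1,n):
  if st[i,4]>15: print(st[i],ce[i],plane(s,[ce[i]],.198)[0])
# black top
d=(c[:,:,2]>.182)&(c[:,:,2]<.194)&(np.indices(g.shape)[0]<200)&(c[:,:,0]<.8)&(abs(c[:,:,1])<.15)
P=c[d][:,:2]; r=cv2.minAreaRect(P.astype(np.float32)); print("head",r,cv2.boxPoints(r))
rim=(abs(c[:,:,2]-.195)<.004)&(np.indices(g.shape)[0]>230)&(c[:,:,0]>.35)&(abs(c[:,:,1])<.15)
P=c[rim][:,:2]; r=cv2.minAreaRect(P.astype(np.float32)); print("rim",r,cv2.boxPoints(r))
E
```

```text
panel [185 167 155]
[329 217   9   8  50] [332.66 220.32] [0.53716515 0.02309498 0.198     ]
[351 221  13  14 111] [357.05405405 227.06306306] [ 0.52402992 -0.0232488   0.198     ]
head ((0.6297637224197388, -0.028780512511730194), (0.11138661205768585, 0.10276788473129272), 73.88326263427734) [[ 0.5649391  -0.06802103]
 [ 0.663668   -0.09654891]
 [ 0.69458836  0.01046   ]
 [ 0.59585947  0.03898789]]
rim ((0.4595302939414978, 0.020694971084594727), (0.10456382483243942, 0.14421148598194122), 73.98438262939453) [[ 0.3757987  -0.00966377]
 [ 0.5144128  -0.04945163]
 [ 0.5432619   0.05105371]
 [ 0.40464777  0.09084157]]
```

```bash
cat >> h.py <<'E'
a=np.deg2rad(164.1);X=np.array([np.cos(a),np.sin(a),0]);Y=np.array([-np.sin(a),np.cos(a),0]);Z=np.array([0,0,1.])
R=np.c_[X,Y,Z];O=np.array([.5306,-.0001,0])-.022*X
def tom(P): return (P-O)@R
def tow(P): return np.asarray(P)@R.T+O
def lidpt(q,r,off=.004): # point on outer face at r from hinge
    return np.array([.163-r*np.cos(q)+off*np.sin(q),0,.197+r*np.sin(q)+off*np.cos(q)])
def levpt(q,r=.115,h=.024):
    return np.array([-.005-r*np.cos(q)+h*np.sin(q),0,.182+r*np.sin(q)+h*np.cos(q)])
E
python3 - <<'E'
from h import *
print(O,X,Y)
for n in("top","scene"):
    s=pickle.load(open(n+"0.pkl","rb"));M=tom(cloud(s))
    k=(abs(M[...,1])<.045)&(M[...,0]>.06)&(M[...,0]<.3)&(M[...,2]>.215)&(M[...,2]<.4)
    P=M[k]; print(n,"lid",len(P),P.min(0),P.max(0))
    v=P[:,[0,2]]; mu=v.mean(0); _,_,vt=np.linalg.svd(v-mu); d=vt[0]*np.sign(vt[0][1]); print(mu,np.arctan2(d[1],-d[0]))
    k=(abs(M[...,1])<.075)&(M[...,0]>-.15)&(M[...,0]<.06)&(M[...,2]>.21)&(M[...,2]<.4)
    P=M[k];print("lever",len(P),P.min(0),P.max(0))
    k2=P[:,2]>P[:,2].max()-.02; Q=P[k2];print("top part",Q.mean(0),np.percentile(Q,[2,98],axis=0))
    T=P[abs(P[:,1])<.04]
    for z0 in np.arange(.21,.32,.01):
        t=T[abs(T[:,2]-z0)<.005]
        if len(t): print(round(z0,2),len(t),t[:,0].min().round(4),t[:,0].max().round(4))
for q in(1.05,1.2,1.3,1.45):print(q,levpt(q),levpt(q,.115,.010),lidpt(q-.1,.12))
E
```

```text
[ 0.55175831 -0.0061271   0.        ] [-0.96174131  0.27395922  0.        ] [-0.27395922 -0.96174131  0.        ]
top lid 960 [ 0.12779623 -0.04497208  0.21502167] [0.16357158 0.04488082 0.3207804 ]
[0.14375819 0.27837911] 1.2679151473292025
lever 1960 [-0.0413442  -0.06658507  0.21002491] [0.00213683 0.0667809  0.30981482]
top part [-0.01962492  0.00047289  0.30401482] [[-0.03804529 -0.06422231  0.29412113]
 [-0.0113933   0.06416434  0.30855509]]
0.21 50 -0.0009 0.0017
0.22 99 -0.004 0.0007
0.23 100 -0.0062 -0.0027
0.24 110 -0.009 -0.0047
0.25 110 -0.0118 -0.0074
0.26 153 -0.0167 -0.0104
0.29 15 -0.012 -0.0112
0.3 198 -0.0271 -0.0109
0.31 293 -0.026 -0.0133
scene lid 1660 [ 0.12444546 -0.04486175  0.21501513] [0.15848158 0.04497879 0.32053945]
[0.14111785 0.2698031 ] 1.2929218023383324
lever 2425 [-0.04414883 -0.06702167  0.21003397] [-0.00316726  0.06689301  0.30886595]
top part [-0.02682279  0.00365773  0.30094115] [[-0.04181596 -0.0631898   0.29011482]
 [-0.01709621  0.06585293  0.30749554]]
0.21 60 -0.0059 -0.0032
0.22 122 -0.0094 -0.0037
0.23 130 -0.0112 -0.0071
0.24 131 -0.0145 -0.0095
0.25 134 -0.017 -0.0118
0.26 135 -0.0193 -0.0129
0.29 89 -0.0278 -0.0229
0.3 220 -0.0303 -0.0215
0.31 161 -0.0298 -0.0158
1.05 [-0.04140251  0.          0.29369538] [-0.05354644  0.          0.28672938] [0.09645169 0.         0.29693659]
1.2 [-0.0243022   0.          0.29788108] [-0.03735075  0.          0.29280807] [0.11213329 0.         0.30575927]
1.3 [-0.01263697  0.          0.29922916] [-0.02612678  0.          0.29548418] [0.12324523 0.         0.31029412]
1.45 [0.00496729 0.         0.29905406] [-0.00893069  0.          0.29736702] [0.14062209 0.         0.31496283]
```

Machine origin is about (0.552, -0.006) with its x axis at 164.1°. The lid stands at about 1.28 rad and the lever at about 1.30. The tool's x axis already lies along machine x, so no turn is needed. I'll close the fingers and carry the tool over to behind the lid.

Call:
play_rows([
  [0,0.02,-0.03,0.06,0,0,0],
  [0,0.06,-0.09,0.15,0,0,0],
  [0,0.1,-0.16,0.22,0,0,0],
  [0,0.14,-0.24,0.256,0,0,0],
  [0,0.18,-0.31,0.256,0,0,0],
  [0,0.21,-0.38,0.256,0,0,0],
  [0,0.245,-0.46,0.256,0,0,0],
  [0,0.28,-0.54,0.256,0,0,0],
  [0,0.31,-0.62,0.256,0,0,0],
  [0,0.34,-0.7,0.256,0,0,0],
  [0,0.36,-0.76,0.256,0,0,0],
  [0,0.37,-0.8,0.256,0,0,0],
  [0,0.37,-0.8,0.256,0,0,0],
  [0,0.37,-0.8,0.256,0,0,0],
], newtons=20)

```text
time: 1.5
ee_pos: [0.3448, 0.2037, 0.3303]
tool_rot: [0.13, 0.992, -0.001, -0.0]
contact_force: [-0.0, -0.3, 0.6]
width: -0.002
```

Call:
play_rows([
  [0,0.01,-0.06,0,0,0,0],
  [0,0.02,-0.13,0,0,0,0],
  [0,0.034,-0.2,0,0,0,0],
  [0,0.048,-0.26,0,0,0,0],
  [0,0.056,-0.3,0,0,0,0],
  [0,0.058,-0.318,0,0,0,0],
  [0,0.058,-0.318,-0.04,0,0,0],
  [0,0.058,-0.318,-0.08,0,0,0],
  [0,0.058,-0.318,-0.09,0,0,0],
  [0,0.058,-0.318,-0.09,0,0,0],
])

```text
time: 2.5
ee_pos: [0.3732, 0.0455, 0.2847]
tool_rot: [0.129, 0.992, -0.001, -0.001]
contact_force: [-0.6, -0.3, 0.4]
width: -0.001
```

```bash
python3 - <<'E'
from workcell import robot
from h import *
o=robot.observe();p=np.array(o["ee_pos"]);print(p,tom(p),o["joint_positions"],o["contact_force"])
for n in("scene","top"):
    s=robot.snapshot(n); cv2.imwrite(f"pics/{n}1.png",s["frame"][:,:,::-1])
for q in np.linspace(1.28,0,11):
    c=lidpt(q,.09); c[0]+=.011
    print(round(q,2),np.round(c,3),np.round((tow(c)-p)/.5,3))
E
```

```text
[0.37324826 0.04546521 0.28473901] [ 0.18581467 -0.00071399  0.28473901] [ 9.01730717e-02 -7.08326660e-02  2.04124245e+00 -7.60172245e-04
  1.17380847e+00 -1.22134080e+00] [-0.55086986 -0.27148216  0.43519963]
1.28 [0.152 0.    0.284] [ 0.065 -0.02  -0.001]
1.15 [0.141 0.    0.281] [ 0.086 -0.026 -0.008]
1.02 [0.131 0.    0.276] [ 0.106 -0.032 -0.018]
0.9 [0.121 0.    0.27 ] [ 0.124 -0.037 -0.03 ]
0.77 [0.112 0.    0.262] [ 0.142 -0.042 -0.045]
0.64 [0.104 0.    0.254] [ 0.157 -0.046 -0.062]
0.51 [0.098 0.    0.245] [ 0.169 -0.05  -0.08 ]
0.38 [0.092 0.    0.234] [ 0.18  -0.053 -0.101]
0.26 [0.088 0.    0.224] [ 0.188 -0.055 -0.122]
0.13 [0.085 0.    0.212] [ 0.193 -0.056 -0.145]
0.0 [0.084 0.    0.201] [ 0.195 -0.057 -0.167]
```

View pics/scene1.png

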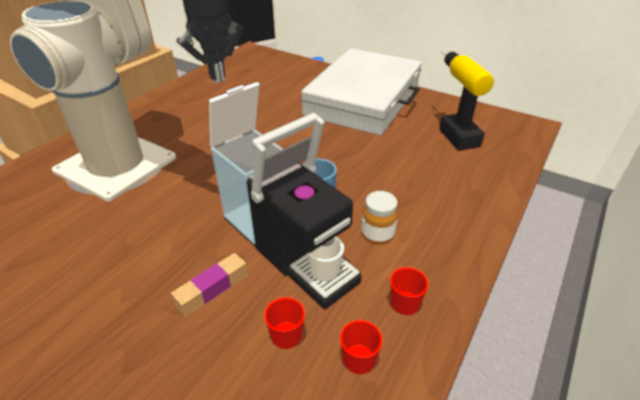

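View pics/top1.png

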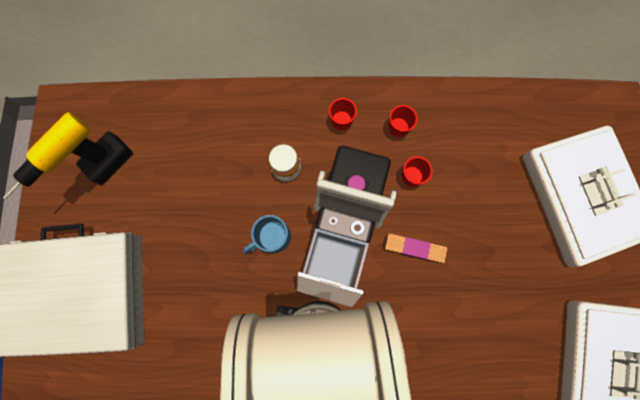

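The fingers are behind the lid, with tips near (222,80) in the scene view and the lid untouched. The tips look higher than I'd expect from the pose, so I'll check that.

```bash
python3 - <<'E'
from workcell import robot
from h import *
s=robot.snapshot("scene");p=np.array(robot.observe()["ee_pos"]);print(proj(s,[p,p+[0,0,.03],tow(lidpt(1.28,.12))]))
im=cv2.resize(s["frame"][30:190,160:340],None,fx=4,fy=3.7,interpolation=cv2.INTER_CUBIC)
cv2.imwrite("pics/c2.png",im[:,:,::-1])
c=cloud(s)
for v in range(60,100,4): print(v,np.round(c[v,[218,221,224]],3).tolist())
E
```

```text
[[220.56799495  94.18857576]
 [218.21731528  79.71006883]
 [233.51567878  90.90253083]]
60 [[0.382, 0.045, 0.357], [0.387, 0.048, 0.357], [-0.211, 0.656, -0.001]]
64 [[0.383, 0.042, 0.35], [0.386, 0.047, 0.349], [-0.179, 0.621, 0.004]]
68 [[0.383, 0.041, 0.343], [0.385, 0.047, 0.341], [0.382, 0.057, 0.337]]
72 [[0.383, 0.039, 0.336], [0.384, 0.046, 0.334], [0.383, 0.054, 0.33]]
76 [[0.382, 0.039, 0.328], [0.385, 0.044, 0.327], [0.383, 0.053, 0.323]]
80 [[0.382, 0.037, 0.321], [0.383, 0.043, 0.319], [-0.098, 0.528, -0.001]]
84 [[-0.089, 0.488, 0.003], [-0.08, 0.494, 0.003], [-0.076, 0.504, -0.0]]
88 [[-0.071, 0.469, 0.001], [-0.067, 0.478, -0.002], [-0.049, 0.475, 0.004]]
92 [[-0.052, 0.447, 0.001], [-0.046, 0.455, -0.001], [-0.033, 0.456, 0.002]]
96 [[0.416, -0.002, 0.314], [0.419, 0.003, 0.313], [0.421, 0.008, 0.312]]
```

View pics/c2.png

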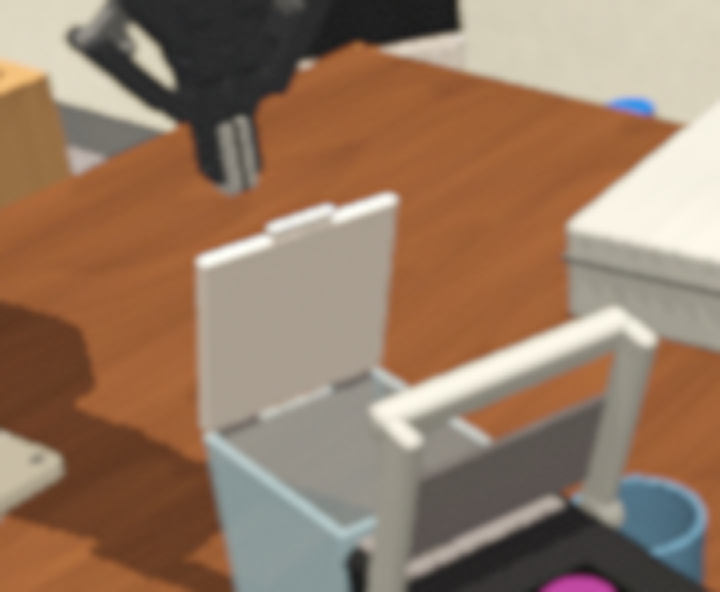

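The image puts the fingertip ends at z≈0.316, about 30 mm above the reported TCP, while x and y agree. I'll lower by 25 mm, which is safe under either reading. Then I'll move towards the lid and watch the picture and force to see which is right.

Call:
play_rows([
  [0,0,0,-0.025,0,0,0],
  [0,0,0,-0.05,0,0,0],
  [0,0,0,-0.05,0,0,0],
  [0,0,0,-0.05,0,0,0],
])

```text
time: 3.05
ee_pos: [0.3748, 0.0453, 0.2618]
tool_rot: [0.129, 0.992, -0.0, 0.001]
contact_force: [-0.3, 0.3, 0.3]
width: 0.001
```

```bash
python3 - <<'E'
from workcell import robot
from h import *
s=robot.snapshot("scene");o=robot.observe();p=np.array(o["ee_pos"]);print(p,o["contact_force"],proj(s,[p]))
im=cv2.resize(s["frame"][30:190,160:340],None,fx=4,fy=3.7,interpolation=cv2.INTER_CUBIC)
cv2.imwrite("pics/c3.png",im[:,:,::-1])
c=cloud(s)
for v in range(76,102,3): print(v,np.round(c[v,[218,221,224]],3).tolist())
E
```

```text
[0.37498701 0.04531837 0.26201101] [-0.19630608 -0.02420808  0.09879326] [[222.6587908  105.39638896]]
76 [[0.384, 0.037, 0.329], [0.385, 0.043, 0.327], [0.384, 0.052, 0.323]]
79 [[0.383, 0.036, 0.323], [0.385, 0.043, 0.321], [0.383, 0.052, 0.317]]
82 [[0.383, 0.035, 0.318], [0.385, 0.041, 0.316], [0.387, 0.047, 0.314]]
85 [[0.381, 0.036, 0.311], [0.384, 0.041, 0.309], [0.386, 0.046, 0.308]]
88 [[0.378, 0.037, 0.303], [0.384, 0.039, 0.304], [0.387, 0.045, 0.303]]
91 [[0.379, 0.035, 0.298], [0.384, 0.039, 0.298], [0.385, 0.045, 0.296]]
94 [[-0.041, 0.436, 0.002], [-0.031, 0.439, 0.003], [0.419, 0.01, 0.314]]
97 [[0.416, -0.002, 0.312], [0.42, 0.001, 0.313], [0.42, 0.008, 0.309]]
100 [[0.418, -0.005, 0.309], [0.42, 0.0, 0.307], [0.418, 0.009, 0.303]]
```

View pics/c3.png

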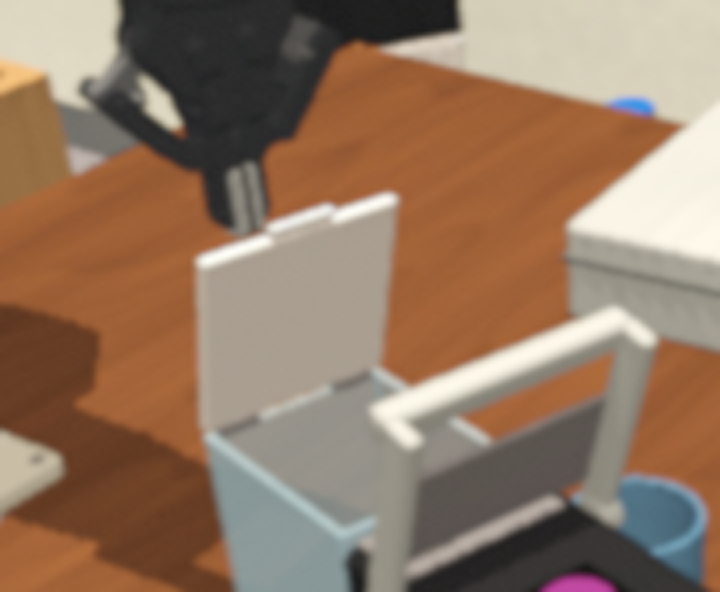

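```bash
python3 - <<'E'
from workcell import robot
from h import *
p=np.array(robot.observe()["ee_pos"])+[0,0,.031];print(tom(p))
for q in np.linspace(1.28,0,13):
    c=lidpt(q,.095); c[0]+=.011
    print(round(q,2),np.round(c,3),np.round((tow(c)-p)/.5,3))
E
```

```text
[ 0.18410222 -0.00104911  0.29301101]
1.28 [0.151 0.    0.289] [ 0.064 -0.02  -0.008]
1.17 [0.141 0.    0.286] [ 0.082 -0.026 -0.014]
1.07 [0.132 0.    0.282] [ 0.1   -0.031 -0.022]
0.96 [0.123 0.    0.277] [ 0.117 -0.036 -0.032]
0.85 [0.115 0.    0.271] [ 0.133 -0.04  -0.044]
0.75 [0.107 0.    0.264] [ 0.148 -0.044 -0.057]
0.64 [0.1   0.    0.257] [ 0.161 -0.048 -0.072]
0.53 [0.094 0.    0.249] [ 0.172 -0.051 -0.089]
0.43 [0.089 0.    0.24 ] [ 0.182 -0.054 -0.106]
0.32 [0.085 0.    0.231] [ 0.19  -0.056 -0.125]
0.21 [0.082 0.    0.221] [ 0.196 -0.058 -0.144]
0.11 [0.08  0.    0.211] [ 0.2   -0.059 -0.164]
0.0 [0.079 0.    0.201] [ 0.202 -0.06  -0.184]
```

Push the first part only, down to lid angle ≈0.85, then look.

Call:
play_rows([
  [0,0.02,-0.006,0,0,0,0],
  [0,0.04,-0.012,-0.004,0,0,0],
  [0,0.064,-0.02,-0.008,0,0,0],
  [0,0.082,-0.026,-0.014,0,0,0],
  [0,0.1,-0.031,-0.022,0,0,0],
  [0,0.117,-0.036,-0.032,0,0,0],
  [0,0.133,-0.04,-0.044,0,0,0],
  [0,0.133,-0.04,-0.044,0,0,0],
  [0,0.133,-0.04,-0.044,0,0,0],
])

```text
time: 4.0
ee_pos: [0.4411, 0.0253, 0.2395]
tool_rot: [0.129, 0.992, -0.0, 0.0]
contact_force: [0.1, -0.0, 0.4]
width: 0.0
```

```bash
python3 - <<'E'
from workcell import robot
from h import *
s=robot.snapshot("scene");o=robot.observe();p=np.array(o["ee_pos"]);print(p,tom(p),o["contact_force"],proj(s,[p,p+[0,0,.031]]))
im=cv2.resize(s["frame"][30:190,160:340],None,fx=4,fy=3.7,interpolation=cv2.INTER_CUBIC)
cv2.imwrite("pics/c4.png",im[:,:,::-1])
E
```

```text
[0.44111689 0.02535819 0.23978003] [1.15034106e-01 3.05269205e-05 2.39780031e-01] [-0.0165769  -0.09677361 -0.23087153] [[243.48301491 129.14824789]
 [241.60220751 114.89078074]]
```

View pics/c4.png

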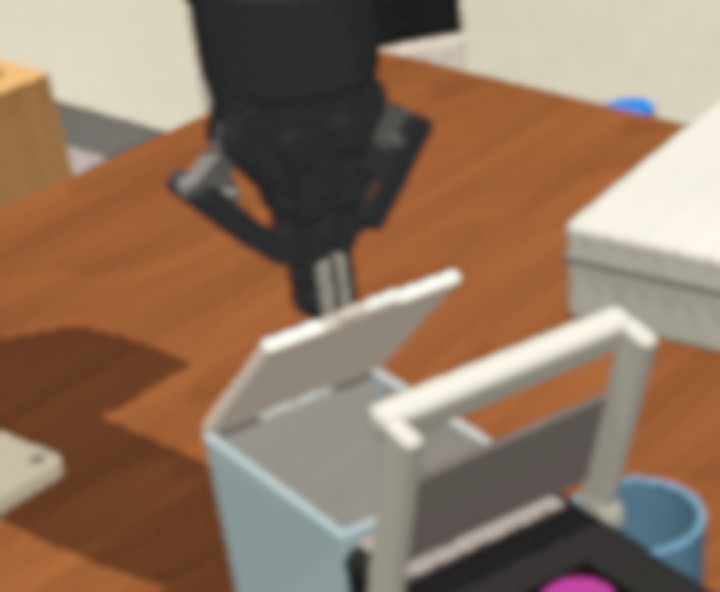

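The lid is moving with the fingers, and its edge now sits from about (225,123) to (275,105). I'll measure its angle to settle the tip offset.

```bash
python3 - <<'E'
from workcell import robot
from h import *
s=robot.snapshot("scene");M=tom(cloud(s))
k=(abs(M[...,1])<.05)&(M[...,0]>.03)&(M[...,0]<.17)&(M[...,2]>.205)&(M[...,2]<.33)&(s["frame"].min(2)>110)
# underside points, robust line through hinge
P=M[k&(np.abs(M[...,1])>.018)];a=np.arctan2(P[:,2]-.197,.163-P[:,0]);print(len(P),np.percentile(a,[5,25,50,75,95]),np.linalg.norm(P[:,[0,2]]-[.163,.197],axis=1).max())
p=np.array(robot.observe()["ee_pos"]);m=tom(p)
for off in(0,.031):
  for w in (.0,.011,):
    d=np.array([.163-(m[0]-w),m[2]+off-.197]);r=np.hypot(*d);print(off,w,r,np.arctan2(d[1],d[0])-np.arcsin(.004/r))
E
```

```text
510 [0.81084656 0.82586066 0.83195489 0.83731885 0.86673924] 0.12341158313716792
0 0.0 0.06440286692590345 0.6681952010462595
0 0.011 0.07296721209595827 0.5747562633500913
0.031 0.0 0.08816206096246969 0.9499909028220408
0.031 0.011 0.09459933279855176 0.8553711713176995
```

The measured lid angle is ≈0.84 and the model with the 31 mm offset gives 0.855, so the real tips end ≈31 mm short of the stated TCP. Continue the lid to nearly shut.

Call:
play_rows([
  [0,0.015,-0.004,-0.013,0,0,0],
  [0,0.028,-0.008,-0.028,0,0,0],
  [0,0.039,-0.011,-0.045,0,0,0],
  [0,0.049,-0.014,-0.062,0,0,0],
  [0,0.057,-0.016,-0.081,0,0,0],
  [0,0.063,-0.018,-0.1,0,0,0],
  [0,0.067,-0.019,-0.12,0,0,0],
  [0,0.069,-0.02,-0.13,0,0,0],
  [0,0.069,-0.02,-0.137,0,0,0],
  [0,0.069,-0.02,-0.14,0,0,0],
  [0,0.069,-0.02,-0.14,0,0,0],
])

```text
time: 5.2
ee_pos: [0.4755, 0.0154, 0.1722]
tool_rot: [0.129, 0.992, -0.0, 0.001]
contact_force: [-10.1, -1.0, 26.1]
width: 0.004
```

26 N at the rim, so the lid looks shut. Lift off and check.

Call:
play_rows([
  [0,0,0,0.05,0,0,0],
  [0,0,0,0.12,0,0,0],
  [0,0,0,0.2,0,0,0],
  [0,0,0,0.28,0,0,0],
  [0,0,0,0.32,0,0,0],
  [0,0,0,0.32,0,0,0],
  [0,0,0,0.32,0,0,0],
])

```text
time: 5.9
ee_pos: [0.4753, 0.0154, 0.3319]
tool_rot: [0.129, 0.992, -0.0, 0.001]
contact_force: [0.2, -0.2, -0.7]
width: 0.002
```

```bash
python3 - <<'E'
from workcell import robot
from h import *
s=robot.snapshot("scene");o=robot.observe();p=np.array(o["ee_pos"]);print(p,tom(p),o["contact_force"])
im=cv2.resize(s["frame"][30:230,160:360],None,fx=3,fy=3,interpolation=cv2.INTER_CUBIC)
cv2.imwrite("pics/c5.png",im[:,:,::-1])
M=tom(cloud(s))
k=(abs(M[...,1])<.05)&(M[...,0]>.05)&(M[...,0]<.17)&(M[...,2]>.18)&(M[...,2]<.23)
P=M[k];A=np.c_[P[:,0],np.ones(len(P))];print(len(P),np.linalg.lstsq(A,P[:,2],rcond=None)[0],P[:,2].mean())
E
```

```text
[0.47477949 0.01537244 0.33108079] [0.07992371 0.00041206 0.33108079] [-0.30135136 -0.06957208  0.48796605]
1265 [0.00920537 0.20011889] 0.20114511722805928
```

View pics/c5.png

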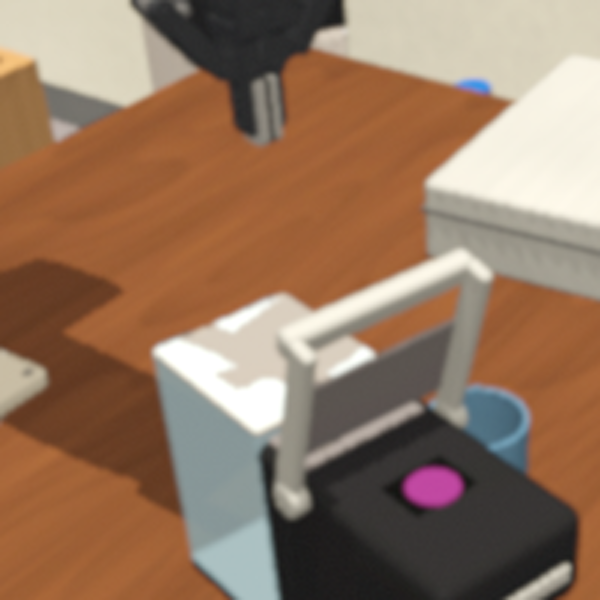

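The lid is shut: its top plane has slope 0.009 rad at z 0.201. Now plan the lever path.

```bash
python3 - <<'E'
from workcell import robot
from h import *
p=np.array(robot.observe()["ee_pos"])+[0,0,.031]
print("pre",np.round((tow([.028,0,.35])-p)/.5,3),np.round((tow([.028,0,.297])-p)/.5,3))
b=tow([.028,0,.297])
for q in np.linspace(1.3,0,17):
    c=levpt(q); c[0]+=.011*min(1,q/.5)
    print(round(q,2),np.round(c,3),np.round((tow(c)-b)/.5,3))
E
```

```text
pre [ 0.1   -0.028 -0.024] [ 0.1   -0.028 -0.13 ]
1.3 [-0.002  0.     0.299] [ 0.057 -0.016  0.004]
1.22 [-0.011  0.     0.298] [ 0.075 -0.021  0.002]
1.14 [-0.021  0.     0.296] [ 0.093 -0.027 -0.001]
1.06 [-0.03   0.     0.294] [ 0.111 -0.032 -0.006]
0.98 [-0.039  0.     0.291] [ 0.128 -0.037 -0.013]
0.89 [-0.047  0.     0.287] [ 0.145 -0.041 -0.021]
0.81 [-0.056  0.     0.282] [ 0.161 -0.046 -0.03 ]
0.73 [-0.064  0.     0.277] [ 0.176 -0.05  -0.041]
0.65 [-0.071  0.     0.271] [ 0.19  -0.054 -0.053]
0.57 [-0.078  0.     0.264] [ 0.204 -0.058 -0.066]
0.49 [-0.085  0.     0.257] [ 0.217 -0.062 -0.08 ]
0.41 [-0.092  0.     0.249] [ 0.231 -0.066 -0.095]
0.32 [-0.099  0.     0.241] [ 0.245 -0.07  -0.111]
0.24 [-0.105  0.     0.233] [ 0.257 -0.073 -0.128]
0.16 [-0.111  0.     0.224] [ 0.267 -0.076 -0.145]
0.08 [-0.116  0.     0.215] [ 0.277 -0.079 -0.163]
0.0 [-0.12   0.     0.206] [ 0.285 -0.081 -0.182]
```

Call:
play_rows([
  [0,0.04,-0.011,0,0,0,0],
  [0,0.08,-0.022,0,0,0,0],
  [0,0.1,-0.028,-0.024,0,0,0],
  [0,0.1,-0.028,-0.07,0,0,0],
  [0,0.1,-0.028,-0.11,0,0,0],
  [0,0.1,-0.028,-0.13,0,0,0],
  [0,0.1,-0.028,-0.13,0,0,0],
  [0,0.1,-0.028,-0.13,0,0,0],
])

```text
time: 6.75
ee_pos: [0.5247, 0.0014, 0.266]
tool_rot: [0.129, 0.992, -0.0, -0.0]
contact_force: [0.6, -0.5, 1.2]
width: -0.004
```

```bash
python3 - <<'E'
from workcell import robot
from h import *
s=robot.snapshot("scene");o=robot.observe();p=np.array(o["ee_pos"]);print(p,tom(p),o["contact_force"])
im=cv2.resize(s["frame"][30:230,180:380],None,fx=3,fy=3,interpolation=cv2.INTER_CUBIC)
cv2.imwrite("pics/c6.png",im[:,:,::-1])
E
```

```text
[0.52510649 0.00140512 0.26659197] [2.76956736e-02 5.74563532e-05 2.66591969e-01] [ 0.67479969 -0.99799861 -0.02391188]
```

View pics/c6.png

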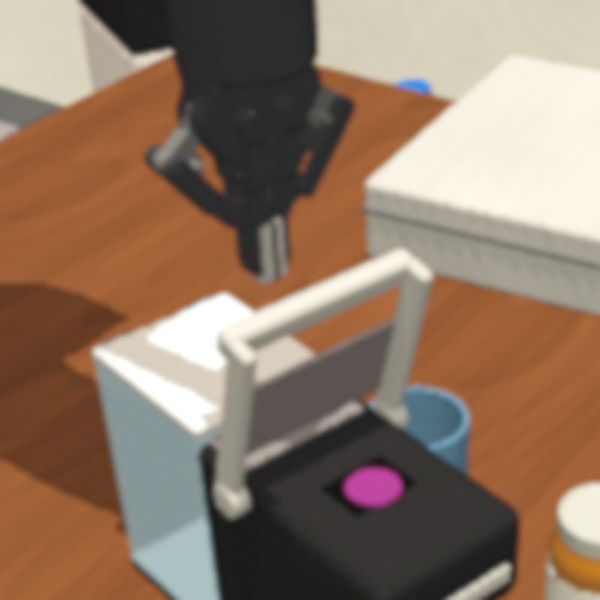

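The tips are behind the bar. Push the lever halfway, then check.

Call:
play_rows([
  [0,0.03,-0.008,0,0,0,0],
  [0,0.057,-0.016,0.002,0,0,0],
  [0,0.075,-0.021,0.001,0,0,0],
  [0,0.093,-0.027,-0.002,0,0,0],
  [0,0.111,-0.032,-0.007,0,0,0],
  [0,0.128,-0.037,-0.014,0,0,0],
  [0,0.145,-0.041,-0.022,0,0,0],
  [0,0.161,-0.046,-0.031,0,0,0],
  [0,0.176,-0.05,-0.042,0,0,0],
  [0,0.19,-0.054,-0.054,0,0,0],
  [0,0.19,-0.054,-0.054,0,0,0],
])

```text
time: 7.9
ee_pos: [0.6203, -0.0259, 0.2381]
tool_rot: [0.129, 0.992, -0.0, -0.0]
contact_force: [-0.0, -0.1, -0.1]
width: 0.003
```

```bash
python3 - <<'E'
from workcell import robot
from h import *
s=robot.snapshot("scene");o=robot.observe();p=np.array(o["ee_pos"]);print(p,tom(p),o["contact_force"])
im=cv2.resize(s["frame"][30:230,180:380],None,fx=3,fy=3,interpolation=cv2.INTER_CUBIC)
cv2.imwrite("pics/c7.png",im[:,:,::-1])
E
```

```text
[ 0.61980523 -0.02570069  0.23835363] [-7.08058981e-02  1.82644717e-04  2.38353630e-01] [-0.26162463  0.06679834 -0.0187202 ]
```

View pics/c7.png

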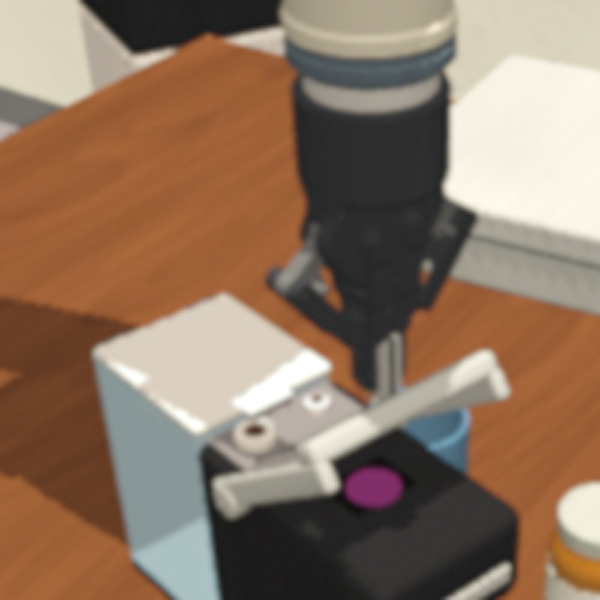

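The lever is coming down and the tips are still on the rear side of the bar. Finish the push.

Call:
play_rows([
  [0,0.014,-0.004,-0.012,0,0,0],
  [0,0.027,-0.008,-0.026,0,0,0],
  [0,0.041,-0.012,-0.041,0,0,0],
  [0,0.055,-0.016,-0.057,0,0,0],
  [0,0.067,-0.019,-0.074,0,0,0],
  [0,0.077,-0.022,-0.091,0,0,0],
  [0,0.087,-0.025,-0.107,0,0,0],
  [0,0.093,-0.027,-0.117,0,0,0],
  [0,0.095,-0.027,-0.123,0,0,0],
  [0,0.095,-0.027,-0.127,0,0,0],
  [0,0.095,-0.027,-0.127,0,0,0],
])

```text
time: 9.05
ee_pos: [0.6672, -0.0394, 0.1775]
tool_rot: [0.129, 0.992, -0.001, -0.0]
contact_force: [-9.5, -0.0, 17.6]
width: -0.001
```

```bash
python3 - <<'E'
from workcell import robot
from h import *
s=robot.snapshot("scene");o=robot.observe();p=np.array(o["ee_pos"]);print(p,tom(p),o["contact_force"])
im=cv2.resize(s["frame"][60:300,180:400],None,fx=2.5,fy=2.5,interpolation=cv2.INTER_CUBIC)
cv2.imwrite("pics/c8.png",im[:,:,::-1])
E
```

```text
[ 0.66715486 -0.03944199  0.17748761] [-0.12010856  0.00042636  0.17748761] [-10.07140222  -0.14959309  18.13628907]
```

View pics/c8.png

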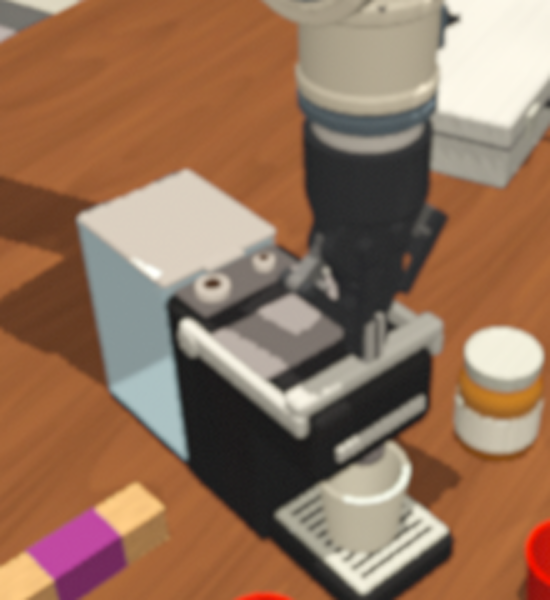

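Call:
play_rows([
  [0,0,0,-0.003,0,0,0],
  [0,0,0,-0.003,0,0,0],
  [0,0,0,0.04,0,0,0],
  [0,0,0,0.1,0,0,0],
  [0,0,0,0.14,0,0,0],
  [0,0,0,0.14,0,0,0],
  [0,0,0,0.14,0,0,0],
])

```text
time: 9.8
ee_pos: [0.6673, -0.0395, 0.2474]
tool_rot: [0.129, 0.992, -0.001, 0.0]
contact_force: [-0.8, -0.6, -0.6]
width: 0.001
```

```bash
python3 - <<'E'
from workcell import robot
from h import *
s=robot.snapshot("scene");o=robot.observe();p=np.array(o["ee_pos"]);print(p,tom(p),o["contact_force"])
im=cv2.resize(s["frame"][60:300,180:400],None,fx=2.5,fy=2.5,interpolation=cv2.INTER_CUBIC)
cv2.imwrite("pics/c9.png",im[:,:,::-1])
M=tom(cloud(s))
k=(abs(M[...,1])<.062)&(abs(M[...,0]+.12)<.008)&(M[...,2]>.19)&(M[...,2]<.23)
print("bar top",k.sum(),np.percentile(M[k][:,2],[10,50,90]))
k=(abs(M[...,1])<.05)&(M[...,0]>.05)&(M[...,0]<.16)&(M[...,2]>.18)&(M[...,2]<.23)
P=M[k];print("lid slope",np.polyfit(P[:,0],P[:,2],1))
for y in(.024,-.024):
  k=(np.hypot(M[...,0]-.022,M[...,1]-y)<.006)&(M[...,2]>.17)&(M[...,2]<.22)
  print("btn",y,k.sum(),np.median(M[k][:,2]) if k.any() else 0)
# button location in scene image
c=proj(s,[tow([.022,.024,.198]),tow([.022,-.024,.198])]);print(c)
e=p+[0,0,.031]
for z in(.23,.203,.198,.194,.193): print(z,np.round((tow([.021,.025,z])-e)/.5,3))
E
```

```text
[ 0.66668716 -0.03946219  0.24650918] [-0.11966428  0.00057391  0.24650918] [-0.07253776  0.10049694  0.37355465]
bar top 445 [0.20428597 0.20565898 0.20685016]
lid slope [0.0110359  0.19992317]
btn 0.024 22 0.19821738580921675
btn -0.024 18 0.19843225405277057
[[264.11788302 173.40061382]
 [284.64012131 163.12664097]]
0.23 [-0.284  0.03  -0.095]
0.203 [-0.284  0.03  -0.149]
0.198 [-0.284  0.03  -0.159]
0.194 [-0.284  0.03  -0.167]
0.193 [-0.284  0.03  -0.169]
```

View pics/c9.png

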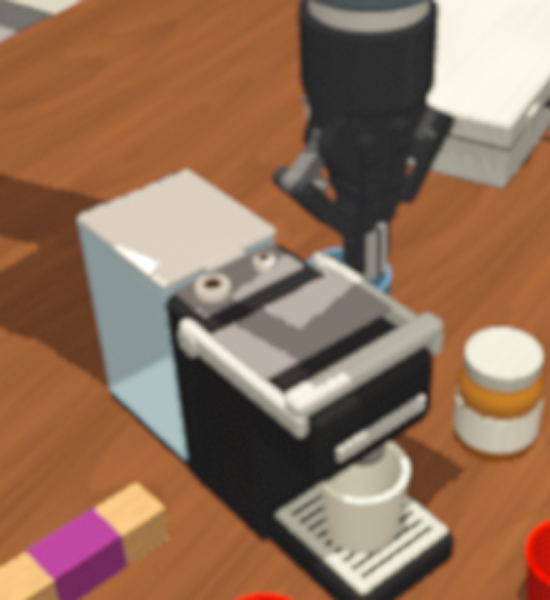

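The lever is down (bar top at z 0.2057 against the nominal 0.206), the lid is shut and both buttons are up. The large button appears at full-frame (265,175), with 264,173 predicted. Hover over it.

Call:
play_rows([
  [0,-0.05,0.005,0,0,0,0],
  [0,-0.12,0.012,0,0,0,0],
  [0,-0.19,0.02,0,0,0,0],
  [0,-0.25,0.026,0,0,0,0],
  [0,-0.284,0.03,0,0,0,0],
  [0,-0.284,0.03,-0.05,0,0,0],
  [0,-0.284,0.03,-0.1,0,0,0],
  [0,-0.284,0.03,-0.13,0,0,0],
  [0,-0.284,0.03,-0.147,0,0,0],
  [0,-0.284,0.03,-0.147,0,0,0],
  [0,-0.284,0.03,-0.147,0,0,0],
])

```text
time: 10.95
ee_pos: [0.5248, -0.0245, 0.173]
tool_rot: [0.129, 0.992, -0.001, -0.001]
contact_force: [0.3, 0.2, 1.1]
width: -0.001
```

```bash
python3 - <<'E'
from workcell import robot
from h import *
s=robot.snapshot("scene");o=robot.observe();p=np.array(o["ee_pos"]);print(p,tom(p),o["contact_force"])
im=cv2.resize(s["frame"][80:240,190:350],None,fx=3.7,fy=3.7,interpolation=cv2.INTER_CUBIC)
cv2.imwrite("pics/c10.png",im[:,:,::-1])
E
```

```text
[ 0.52512347 -0.02449642  0.17336425] [0.02058339 0.02496339 0.17336425] [ 0.55108482 -1.35448924  0.06979346]
```

View pics/c10.png

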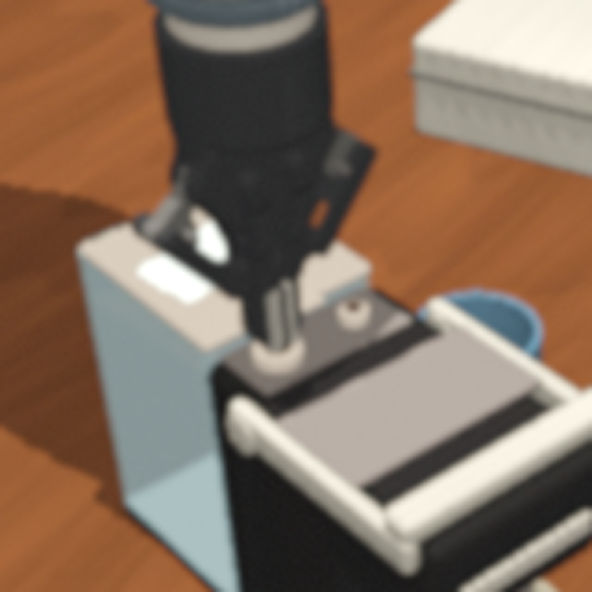

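The closed tips are centred just above the large button and well clear of the small one. Press in gradually.

Call:
play_rows([
  [0,0,0,-0.008,0,0,0],
  [0,0,0,-0.014,0,0,0],
  [0,0,0,-0.018,0,0,0],
  [0,0,0,-0.021,0,0,0],
  [0,0,0,-0.021,0,0,0],
  [0,0,0,-0.021,0,0,0],
])

```text
time: 11.6
ee_pos: [0.526, -0.0245, 0.1646]
tool_rot: [0.129, 0.992, -0.001, 0.001]
contact_force: [-3.3, -1.2, 15.2]
width: -0.002
```

15 N is well above the 6 N spring limit, and using the offset seen at the lid and lever contacts the tip is at ≈0.193. So the button is fully down. Raise and clear.

Call:
play_rows([
  [0,0,0,-0.001,0,0,0],
  [0,0,0,0.02,0,0,0],
  [0,0,0,0.08,0,0,0],
  [0,0,0,0.16,0,0,0],
  [0,0,0,0.24,0,0,0],
  [0,-0.04,0.03,0.3,0,0,0],
  [0,-0.1,0.1,0.3,0,0,0],
  [0,-0.16,0.18,0.3,0,0,0],
  [0,-0.2,0.26,0.3,0,0,0],
  [0,-0.22,0.34,0.3,0,0,0],
  [0,-0.24,0.42,0.3,0,0,0],
  [0,-0.24,0.48,0.3,0,0,0],
  [0,-0.24,0.5,0.3,0,0,0],
  [0,-0.24,0.5,0.3,0,0,0],
  [0,-0.24,0.5,0.3,0,0,0],
])

```text
time: 13.1
ee_pos: [0.4059, 0.2246, 0.3145]
tool_rot: [0.129, 0.992, -0.001, 0.001]
contact_force: [-0.5, 0.1, -0.4]
width: 0.003
```

```bash
python3 - <<'E'
from workcell import robot
from h import *
o=robot.observe();print(o["time"],o["ee_pos"],o["contact_force"])
for n in("scene","top"):
    s=robot.snapshot(n);cv2.imwrite(f"pics/{n}9.png",s["frame"][:,:,::-1])
    M=tom(cloud(s))
    k=(abs(M[...,1])<.062)&(abs(M[...,0]+.12)<.008)&(M[...,2]>.19)&(M[...,2]<.23)
    print(n,"bar top",np.percentile(M[k][:,2],[10,50,90]))
    k=(abs(M[...,1])<.05)&(M[...,0]>.05)&(M[...,0]<.16)&(M[...,2]>.18)&(M[...,2]<.23)
    P=M[k];print("lid slope",np.polyfit(P[:,0],P[:,2],1))
    for y in(.024,-.024):
      k=(np.hypot(M[...,0]-.022,M[...,1]-y)<.006)&(M[...,2]>.17)&(M[...,2]<.22)
      print("btn",y,np.median(M[k][:,2]))
    s0=pickle.load(open(n+"0.pkl","rb"));d=np.abs(s["frame"].astype(int)-s0["frame"]).max(2)
    for nm,pt in dict(jar=(.688,.13,.09),mug=(.53,.17,.05),sleeve=(.491,-.172,.03),cup=tow([-.11,0,.07])).items():
        u,v=proj(s,pt)[0].astype(int);print(nm,(u,v),"mean diff",d[max(v-10,0):v+10,u-10:u+10].mean())
E
```

```text
13.1 [0.40589698 0.22459056 0.3145091 ] [-0.50160558  0.06737834 -0.42864241]
scene bar top [0.20425033 0.2057753  0.20684875]
lid slope [0.01071492 0.1999436 ]
btn 0.024 0.19817815830335164
btn -0.024 0.19786318850573714
jar (np.int64(377), np.int64(202)) mean diff 6.825
mug (np.int64(322), np.int64(182)) mean diff 109.055
sleeve (np.int64(209), np.int64(278)) mean diff 6.5375
cup (np.int64(321), np.int64(254)) mean diff 6.365
top bar top [0.20418423 0.20576959 0.20724459]
lid slope [-0.003089    0.20149074]
btn 0.024 0.19867845613794977
btn -0.024 0.19858940768156808
jar (np.int64(284), np.int64(160)) mean diff 1.375
mug (np.int64(267), np.int64(231)) mean diff 1.7425
sleeve (np.int64(415), np.int64(248)) mean diff 1.87
cup (np.int64(356), np.int64(175)) mean diff 59.22
```

View pics/scene9.png

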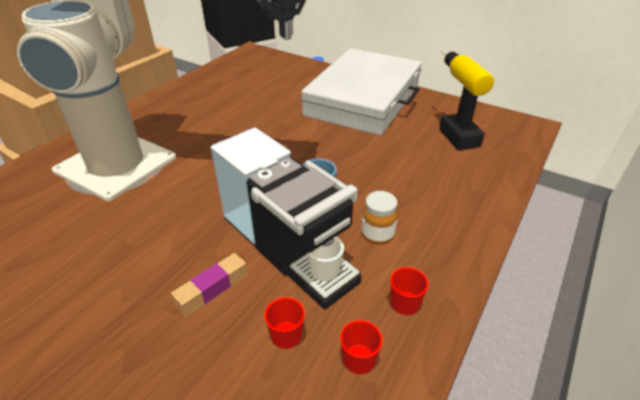

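View pics/top9.png

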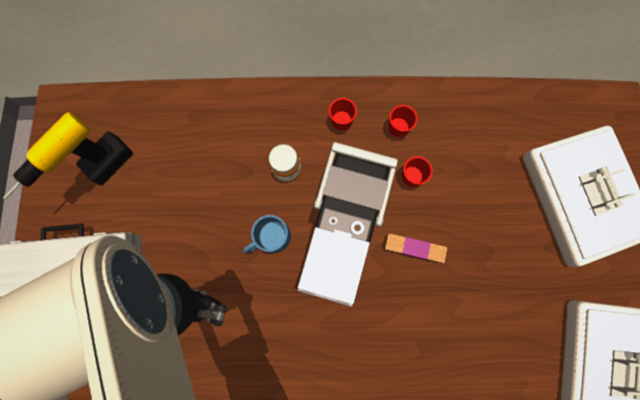

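Both views show the lid shut (335,265 in the top view), the lever down (360,180) and both buttons up at (333,221) and (357,227). The cup (325,255 in the scene view), jar, mug and carton are where they were, and the arm is clear.

```bash
python3 - <<'E'
from workcell import robot
print(robot.close_job())
E
```

```text
the job is handed in; nothing more can be done
None
```

I pushed the tank lid shut, then the lever fully down, then pressed the large-cup button and let it come back up. I handed the job in at about 13 s; no verdict is reported.

**Last checks, with the arm clear and touching nothing:**
- **Lid:** its top face is flat to about 0.01 rad in both views.
- **Lever:** the bar top is at z 0.2058 m, against 0.206 m when closed.
- **Buttons:** both tops are at about z 0.198 m, so both are up. I saw no direct reading of the button's travel. I take it as fully pressed from 15 N at the fingers, against 6 N for its spring, and the tip height.
- **Cup, jar, mug and carton:** unmoved by picture comparison. The mug in the scene view and the cup in the top view gave large differences there, because the lever and lid now look different in front of or above them. The other view shows each in place.
- **Forces:** the highest force I read was about 28 N (at the lid), checked at the end of each move.

**One disagreement:** the real fingertips end about 29–31 mm short of the stated TCP. I saw this in the depth image and confirmed it at the lid, and corrected every push for it.

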